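# Scoop the nuts out of the tray and tip them into the mug

## Robot

A 6-joint arm with a two-finger parallel gripper is mounted at the origin on the work surface; the furniture and walls round the work are solid. World frame = base frame: x ahead of the robot, y to its left, z up, the work surface at z = 0. Lengths are in mm, angles in rad, forces in N, time in s.
With the tool pointing down it reaches from about 250 to 850 mm from the base axis. Payload 12.5 kg.
Tool frame: the origin (TCP) lies on the mounting face of the last link; the fingertips stand 186 mm ahead of it and the grasp point (between the pads) lies 167 mm ahead of it; z points along the fingers, y is the line along which they close (so a half turn about z gives the same grasp; the last joint's range is limited). The gripper opens to 93 mm and grips with 3 to 60 N. Pads are 15 mm wide; open, the fingers measure 128 mm over their backs; the gripper's body (75 mm by 188 mm) begins 65 mm behind the grasp point.
Start: joints at [-1.33, 0.351, 1.652, -0, 1.139, -0.085], TCP at [176.056, -521.047, 404.733] pointing down, gripper open.
Joint ranges: [-2.75, 2.75], [-0.79, 2.1], [0.01, 2.65], [-1.57, 4.71], [0.07, 3.14], [-2.87, 2.87]. Speed limits (rad/s): [2.22, 2.22, 2.79, 3.14, 3.14, 3.14].

## Interface

Orientations are given as a rotation vector (axis times angle).
In Python, from cell import telemetry, optics, workorder gives the robot as it stands.
- The arm moves only by the tool move_arm, never from a script. Its argument "increments" is text: rows parted by semicolons, each of 6 numbers parted by spaces: the shift along the tool's x, y, z each as a share of 10 cm, from -1 to 1, then the turn, a rotation vector about the tool's x, y, z each as a share of 30 degrees, from -1 to 1. In form: x y z rx ry rz; .... A call has 1 to 20 rows; each row shifts and turns the commanded pose from where the row before left it, along the tool's axes as they then stand; what a row does not reach is not made up. A row lasts 1/8 s, in which the tool goes at most 62.5 mm and 10.7 degrees, less where a joint would pass 70% of its speed; a pose out of reach is approached as far as the arm can. A call with a number of a shift or a turn outside -1 to 1 is refused whole. A call with a gripper value outside its range is refused whole. "grip" is the closure, from -1 (fully open) to 1 (shut), set as the call begins (left out, the last holds). The fingers move at their own pace and stop on an object; "squeeze" is the grip in N (left out, the last holds). Time passes only in rows, so rows that do not move let the fingers close. It gives the time, the measured TCP pose, the force, the opening and the grip force at its end, in the units of the state.
- telemetry.read_state(): the state, without advancing time (a new reading comes with each control period).
- optics.camera(name): name is "scene" or "top"; returns (picture, depth): 480x640x3 uint8, blue, green, red; 480x640 float32, mm along the optical axis (not along the pixel's ray), 0 where there is no reading.
- optics.camera_params(name): a dict with "K" (3x3 intrinsics, pixels), "pose" (4x4, takes a point from camera to world coordinates). Camera axes: x right, y down, z forward; pixel columns grow to the right and rows downward; lengths in mm; the calibration is good to about 2 mm. A picture is of the moment at which its call begins. camera_params takes no time and is no camera call.
- workorder.finish_job(): hands the job in; it is judged then, once.
The state is a dict: "time": time; "q": joint angles; "qvel": joint speeds; "tau": joint torques, N m; "ee_pos": TCP position; "eef_rot": TCP orientation; "contact_force": force on the tool from outside, world axes, zero at the start; "moment": the same for the moment, N m; "gripper_width": opening from 0.0 (shut) to 1.0 (fully open); "grip_force": force on a finger pad.
Only numpy, scipy, OpenCV 4.12 (cv2) and the standard library are available. Lean on these libraries where they do the work, as an engineer would, in place of code of your own. Each camera call takes 0.05 s, during which the arm holds its last target. There are 200 camera calls.

## Task

Use the scoop to gather the four nuts from the open-fronted tray and tip all of them into the mug, without touching the nuts with the fingers. Then stand the scoop flat on the bench beside or in front of the tray, clear of it, and let go; leave the mug standing upright and the tapes and the terminal strip where they are.

Things in the scene. Friction and masses are not known exactly. Their poses are not given: they have to be found in the camera images.
- scoop: Bench scoop, 140 g, standing flat: bright steel pan 75 long (x), 64 wide (y), inside width 60, floor 2.2 thick, thinned to 0.6 at the open lip (+x end); back wall 26 high, sides slope down and end 24 behind the lip. A black handle bar, 20 wide (y) x 14 thick, rises from the back wall, leaning back (-x) 30 deg from vertical, to 103 high. Origin: centre of the pan's underside, x to the lip, z up.
- scoop_grip (a point): Point on the axis of the scoop's handle, 74 behind (-x) and 77 above the scoop's origin, 27 short of the handle's top end along the handle. The axis frame is the scoop's; the handle runs along (-0.5, 0, 0.866).
- scoop_lip (a point): Middle of the scoop's front lip, lower edge: 37.5 ahead (+x) of the scoop's origin.
- tray: Three-sided aluminium tray fixed to the bench, open at its front (-x) end: 156 long (x), 76 wide (y), inside width 70, floor 3 thick, walls 3 thick and 30 high with a 5 thick rolled rim (top at 32.5). Origin: centre of its underside; x points to the closed back wall (inner face at x = +75); the floor's front edge is at x = -78.
- tray_back (a point): Foot of the tray's back wall, middle of the inner face, at floor height (75 ahead of the tray's origin, 3 up).
- mug: Black mug, 106 high, outer diameter 88 at the rim, mouth about 74 wide inside, ear handle towards its -y (reaching y = -63). Stands on the bench. Origin on its underside, 19.5 from the mug's axis (the axis is at y = +19.5).
- mug_mouth (a point): Centre of the mug's mouth, at rim height (106 above its underside).
- nut_0: Plain steel hexagon nut, 19 across flats, 22 across corners, 10 high, bevelled edges, 17 g; starts lying flat on the tray's floor. Origin: centre of its underside, z along its axis.
- nut_1: Plain steel hexagon nut, 19 across flats, 22 across corners, 10 high, bevelled edges, 17 g; starts lying flat on the tray's floor. Origin: centre of its underside, z along its axis.
- nut_2: Plain steel hexagon nut, 19 across flats, 22 across corners, 10 high, bevelled edges, 17 g; starts lying flat on the tray's floor. Origin: centre of its underside, z along its axis.
- nut_3: Plain steel hexagon nut, 19 across flats, 22 across corners, 10 high, bevelled edges, 17 g; starts lying flat on the tray's floor. Origin: centre of its underside, z along its axis.
- tape_roll: Bystander: roll of tan tape lying flat, 88 across, 48 high. Origin: centre of its underside.
- wide_tape: Bystander: roll of grey tape lying flat, 107 across, 48 high. Origin: centre of its underside.
- terminals: Bystander: white strip of screw terminals lying flat, 100 long (y), 18 wide, 15 high. Origin: centre of its underside.

How it is judged (in metres and radians):
On the way:
1. the scoop is lifted with at least one nut lying in its pan (((distance between nut_0 and scoop below 0.055 m and height (world z) of nut_0 above 0.055 m and height (world z) of scoop above 0.05 m) or (distance between nut_1 and scoop below 0.055 m and height (world z) of nut_1 above 0.055 m and height (world z) of scoop above 0.05 m) or (distance between nut_2 and scoop below 0.055 m and height (world z) of nut_2 above 0.055 m and height (world z) of scoop above 0.05 m) or (distance between nut_3 and scoop below 0.055 m and height (world z) of nut_3 above 0.055 m and height (world z) of scoop above 0.05 m))), for 0.2 s.
At the end, for the whole second after the job is handed in: All four nuts rest in the mug (within 38 mm of its axis, 15 mm or more below the rim); the mug stands upright (0.1 rad); the scoop stands flat on the bench (tilt under 0.12 rad, underside under 6 mm), its origin over 70 mm sideways or 115 mm lengthways from the tray's (horizontal distance between each of nut_0, nut_1, nut_2, nut_3 and mug_mouth below 0.038 m and z of each of nut_0, nut_1, nut_2, nut_3 in the frame of mug_mouth below -0.015 m and linear speed of each of nut_0, nut_1, nut_2, nut_3 below 0.03 m/s and angle between mug's own z axis and vertical below 0.1 rad and height (world z) of mug below 0.01 m and angle between scoop's own z axis and vertical below 0.12 rad and height (world z) of scoop below 0.006 m and linear speed of scoop below 0.02 m/s and (y of scoop in the frame of tray above 0.07 m or y of scoop in the frame of tray below -0.07 m or x of scoop in the frame of tray below -0.115 m or x of scoop in the frame of tray above 0.115 m)); the robot touches nothing.
It fails at once if the fingers touch a nut (contact force between the fingers and nut_0 above 0.3 N or contact force between the fingers and nut_1 above 0.3 N or contact force between the fingers and nut_2 above 0.3 N or contact force between the fingers and nut_3 above 0.3 N).
It fails at once if the mug is tipped (angle between mug's own z axis and vertical above 0.4 rad).
It fails at once if a tape roll or the terminal strip is moved over 30 mm (distance of any of tape_roll, wide_tape, terminals from where it was at the start of the episode above 0.03 m).
It also fails if it takes over 67 s, if anything falls off the work surface, if the arm or the gripper's body presses on something with over 40 N, if the wrist force passes 120 N, or if a joint passes its speed limit or range.

## Working session

There is one attempt and no reset: what is moved stays moved. The work goes in short steps, Python scripts to look and compute and a tool call to move; the robot and the scene stay as the last step left them, time stands still between calls to the robot, and variables do not carry over. Pictures are saved under pics/ and viewed, at most 10 in all, crops included, and the job is handed in when it is done.

Besides the shell and the picture viewer there is one more tool, called after "Call:" in YAML: its name, and indented under it one key for each argument. move_arm: Moves the arm, as the interface text tells. Its arguments: {"type":"object","properties":{"increments":{"type":"string"},"grip":{"type":"number"},"squeeze":{"type":"number"}},"required":["increments"]}

```bash
mkdir -p pics; ls; cat > h.py <<'E'
import numpy as np,cv2
from cell import telemetry,optics,workorder
def cloud(n):
    im,d=optics.camera(n);P=optics.camera_params(n);K=np.array(P["K"]);T=np.array(P["pose"])
    v,u=np.mgrid[:480,:640];c=np.stack([(u-K[0,2])/K[0,0]*d,(v-K[1,2])/K[1,1]*d,d],-1)
    return im,d,c@T[:3,:3].T+T[:3,3],K,T
E
python3 - <<'E'
from h import *
for n in("scene","top"):
    im,d,w,K,T=cloud(n);cv2.imwrite(f"pics/{n}0.png",im);np.savez(f"{n}0.npz",im=im,d=d,w=w,K=K,T=T)
    print(n,K,T.round(3),(d>0).mean())
s=telemetry.read_state();print(s)
E
```

```text
pics
scene [[522.58748381   0.         325.62134112]
 [  0.         522.58748381 238.71949466]
 [  0.           0.           1.        ]] [[-7.80000e-01 -3.83000e-01  4.94000e-01  6.16300e+00]
 [-6.25000e-01  4.76000e-01 -6.18000e-01  6.59951e+02]
 [ 2.00000e-03 -7.91000e-01 -6.11000e-01  7.54835e+02]
 [ 0.00000e+00  0.00000e+00  0.00000e+00  1.00000e+00]] 0.938193359375
top [[531.80875922   0.         316.06648671]
 [  0.         531.80875922 242.92347933]
 [  0.           0.           1.        ]] [[ 1.400000e-02 -9.980000e-01  5.400000e-02  4.853670e+02]
 [-1.000000e+00 -1.400000e-02  2.000000e-03  1.197300e+01]
 [-1.000000e-03 -5.400000e-02 -9.990000e-01  1.176453e+03]
 [ 0.000000e+00  0.000000e+00  0.000000e+00  1.000000e+00]] 0.99609375
{'time': 0.1, 'q': array([-1.32959942e+00,  3.51182400e-01,  1.65231348e+00,  1.40403362e-06,
        1.13908216e+00, -8.45763400e-02]), 'qvel': array([-0.00051044, -0.00060723, -0.00166385,  0.00137655, -0.00014541,
       -0.00167833]), 'tau': array([ 3.41297427e-04, -4.98029637e+01, -2.85705256e+01,  7.00421724e-02,
        2.38816522e-02, -4.35283562e-05]), 'ee_pos': array([ 176.03533484, -520.9614358 ,  404.27286071]), 'eef_rot': array([-3.09903895e+00, -5.09303338e-01,  1.19054546e-04]), 'contact_force': array([-0.02762272,  0.36300155,  0.22898697]), 'moment': array([-0.00402222,  0.00708308, -0.00271882]), 'grip_force': 0.0, 'gripper_width': 0.9992667610186757}
```

View pics/scene0.png

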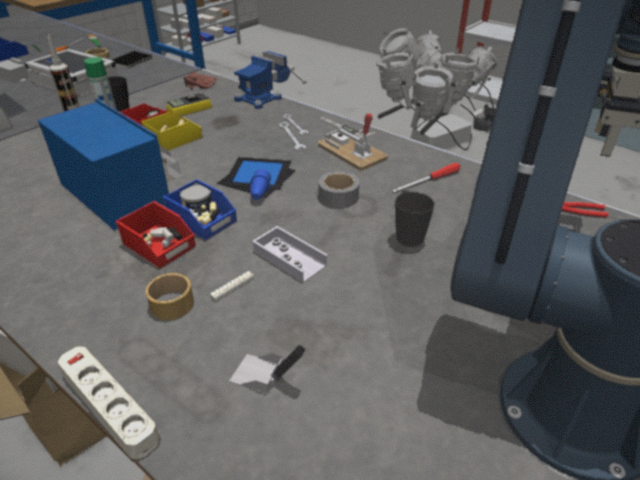

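View pics/top0.png

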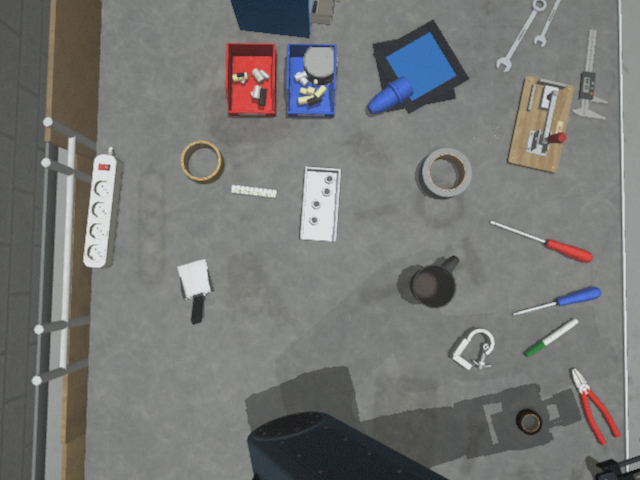

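The scene view shows the scoop at (265,365), tray at (290,253) with nuts at (277–298,242–265), and the mug at (413,218). In the top view (up is +x, left is +y) the scoop pan is at (195,280) with its handle at (197,310). The tray is at (320,205), open end down, with nuts at (329,180), (326,191), (315,204) and (313,220). The mug is at (433,286) with its ear towards (452,262).

```bash
python3 - <<'E'
from h import *
A=np.load("top0.npz");im,w=A["im"],A["w"].copy();hsv=cv2.cvtColor(im,cv2.COLOR_BGR2HSV)
B=np.load("scene0.npz");imb,wb=B["im"],B["w"]
def box(m): return cv2.minAreaRect(m.astype(np.float32))
def roi(r):
    z=np.zeros(im.shape[:2],bool);z[r[1]:r[3],r[0]:r[2]]=1;return z
bench=w[250:270,250:290].reshape(-1,3);print("bench z top",np.median(bench[:,2]),"scene",np.median(wb[330:360,150:200,2]))
K,T=A["K"],A["T"]
def ray(u,v,z):
    d=T[:3,:3]@[(u-K[0,2])/K[0,0],(v-K[1,2])/K[1,1],1];return T[:3,3]+d*(z-T[2,3])/d[2]
g=im.max(2)
# scoop pan
R=roi((165,245,225,335))
pan=R&(g>150);ys,xs=np.where(pan);b=cv2.minAreaRect(np.c_[xs,ys].astype(np.float32));print("pan px",b,len(xs));print("pan corners@z2",[ray(*p,2).round(1)[:2].tolist() for p in cv2.boxPoints(b)])
print("pan zs",np.percentile(w[pan][:,2],[5,50,95]))
hd=R&(g<50);p=w[hd];print("handle n",len(p),np.percentile(p[:,2],[5,50,95]))
for lo in range(20,110,15):
    q=p[(p[:,2]>lo)&(p[:,2]<lo+15)]
    if len(q):print(lo,q.mean(0).round(1),len(q))
# same from scene camera
gb=imb.max(2);r=np.zeros_like(gb,bool);r[340:385,270:310]=1
p=wb[r&(gb<55)&(wb[...,2]>15)]
for lo in range(15,110,15):
    q=p[(p[:,2]>lo)&(p[:,2]<lo+15)]
    if len(q):print("scene",lo,q.mean(0).round(1),len(q))
# tray
R=roi((290,155,352,252));t=R&(g>140);ys,xs=np.where(t);b=cv2.minAreaRect(np.c_[xs,ys].astype(np.float32));print("tray px",b);print([ray(*p,z).round(1)[:2].tolist() for z in(0,32) for p in cv2.boxPoints(b)])
rim=R&(w[...,2]>24)&(w[...,2]<45);print("rim z",np.median(w[rim][:,2]),rim.sum());b=cv2.minAreaRect(w[rim][:,:2].astype(np.float32));print("rim box",b)
# nuts
for c in((329,180),(326,191),(315,204),(313,220)):
    m=roi((c[0]-9,c[1]-9,c[0]+10,c[1]+10));mm=m&(g<125);ys,xs=np.where(mm);print("nut",xs.mean(),ys.mean(),len(xs),ray(xs.mean(),ys.mean(),11).round(1),w[mm][:,2].mean())
# mug
m=roi((400,250,470,320));q=w[m&(w[...,2]>96)&(w[...,2]<115)];print("mug",len(q),np.median(q[:,2]),cv2.minEnclosingCircle(q[:,:2].astype(np.float32)));
r=np.zeros_like(gb,bool);r[185:250,385:440]=1;q=wb[r&(wb[...,2]>98)&(wb[...,2]<115)];print("mug scene",len(q),np.median(q[:,2]),cv2.minEnclosingCircle(q[:,:2].astype(np.float32)))
for n,c,s in(("tape",(160,130,240,195),20),("wide",(410,140,480,205),20),("term",(225,178,282,202),8)):
    q=w[roi(c)&(w[...,2]>s)];print(n,cv2.minAreaRect(q[:,:2].astype(np.float32)),np.median(q[:,2]))
c=np.hstack([cv2.resize(im[150:250,285:360],None,fx=5,fy=5),cv2.resize(im[250:350,165:240],None,fx=5,fy=5)]);cv2.imwrite("pics/crop.png",c)
E
```

```text
bench z top 0.7861681737769004 scene 2.053833855867424
pan px ((194.88238525390625, 279.0294494628906), (35.89527130126953, 29.83188247680664), 75.96376037597656) 923
pan corners@z2 [[495.0, 322.4], [511.8, 258.9], [435.5, 237.8], [418.7, 301.0]]
pan zs [-1.30598151  2.6425552   7.29255361]
handle n 156 [ 38.70413258  76.69823228 100.81261491]
20 [425.1 274.2  31.2] 1
35 [422.6 261.5  43.1] 27
50 [415.  259.5  58.5] 23
65 [407.3 257.6  72.6] 36
80 [398.2 254.9  87.7] 41
95 [389.8 252.9  99.7] 28
scene 15 [417.6 273.2  26.8] 10
scene 30 [417.2 273.1  38.4] 40
scene 45 [409.6 270.9  52.7] 37
scene 60 [401.6 268.2  67.4] 53
scene 75 [393.3 265.9  83.1] 47
scene 90 [384.7 258.7  99.5] 97
scene 105 [385.5 257.8 105.7] 3
tray px ((321.0, 204.5), (93.0, 60.0), 90.0)
[[738.1, 72.9], [740.0, -61.2], [532.0, -63.5], [530.1, 69.3], [731.2, 71.2], [733.0, -59.2], [530.8, -61.4], [528.9, 67.8]]
rim z 32.58326696985068 407
rim box ((634.2393188476562, 5.572353363037109), (77.8533706665039, 158.1922607421875), 86.91925048828125)
nut 329.390243902439 174.9268292682927 41 [699.1 -13.2  11. ] 6.840057984450468
nut 326.46666666666664 191.06666666666666 15 [663.1  -7.2  11. ] 7.410149260696971
nut 316.0 203.5 16 [635.2  15.5  11. ] 6.426084030860551
nut 313.61538461538464 219.6153846153846 13 [599.5  20.2  11. ] 7.497053139912605
mug 349 104.39481309678467 ((469.7061767578125, -233.84835815429688), 55.4134635925293)
mug scene 354 104.17554622384853 ((467.44256591796875, -229.69029235839844), 54.23586654663086)
tape ((618.786865234375, 153.09010314941406), (388.38836669921875, 85.05257415771484), 47.15381622314453) 45.396184316671
wide ((596.1988525390625, -163.59967041015625), (104.79336547851562, 401.8167419433594), 46.87961196899414) 47.199439751968384
term ((600.69580078125, 87.26765441894531), (265.9049377441406, 71.93394470214844), 48.27678298950195) 13.976333315136799
```

View pics/crop.png

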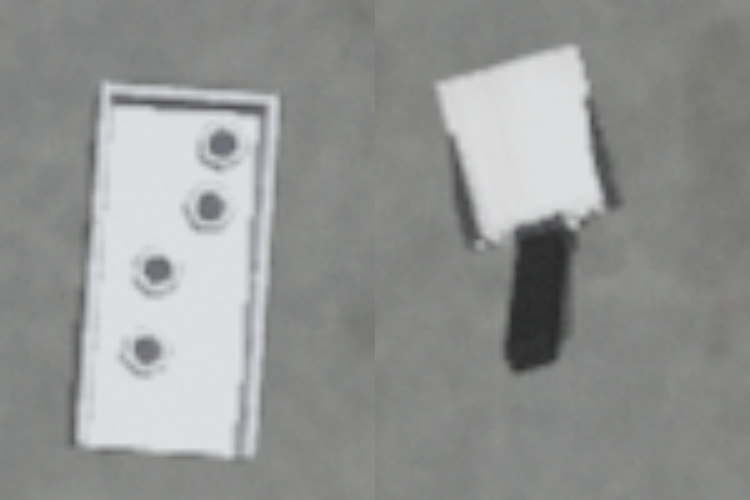

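The crop puts the nut holes at about (329,179), (327,191), (316,204) and (314,220) in top-view pixels. The lip corners are at about (177.4,266.6) and (205.4,259.4), and the handle end is at about (196,323). The measured heights (rim 32.6, handle to 103, mug 104, bench 1) agree with the text.

```bash
cat >> h.py <<'E'
from scipy.spatial.transform import Rotation as Ro
from scipy.linalg import logm,expm
def tcp(s=None):
    s=s or telemetry.read_state();T=np.eye(4);T[:3,:3]=Ro.from_rotvec(s["eef_rot"]).as_matrix();T[:3,3]=s["ee_pos"];return T
def frame(p,head,pitch=0):   # scoop-type frame, degrees, pitch>0 = lip down
    T=np.eye(4);T[:3,:3]=Ro.from_euler("ZY",[head,pitch],degrees=True).as_matrix();T[:3,3]=p;return T
def tool(p,head,lean=0):     # TCP pose with the grasp point at p; lean = tool leaning forward of down
    R=Ro.from_euler("ZY",[head,-lean],degrees=True).as_matrix()@np.diag([1,-1,-1.]);T=np.eye(4);T[:3,:3]=R;T[:3,3]=np.array(p)-167*R[:,2];return T
def row(A,B,n=None,mm=50,deg=8):
    D=np.linalg.inv(A)@B;a=np.degrees(np.linalg.norm(Ro.from_matrix(D[:3,:3]).as_rotvec()))
    n=n or int(max(np.ceil(np.linalg.norm(D[:3,3])/mm),np.ceil(a/deg),1))
    S=expm(np.real(logm(D))/n);r=np.r_[S[:3,3]/100,np.degrees(Ro.from_matrix(S[:3,:3]).as_rotvec())/30]
    print(n,"x",*[f"{x:.3f}" for x in r],"| total mm",D[:3,3].round(1),"deg",round(a,1))
E
python3 - <<'E'
from h import *
A=np.load("top0.npz");K,T,w,im=A["K"],A["T"],A["w"],A["im"]
def ray(u,v,z):
    d=T[:3,:3]@[(u-K[0,2])/K[0,0],(v-K[1,2])/K[1,1],1];return (T[:3,3]+d*(z-T[2,3])/d[2])[:2].round(1)
a,b=ray(177.4,266.6,1),ray(205.4,259.4,1);lip=(a+b)/2;h=np.degrees(np.arctan2(*(a-b)[::-1]))-90;print("lip",a,b,lip,h)
e=ray(196.2,322.5,100);print("handle end",e)
d=lip-e;print("head lip-handle end",np.degrees(np.arctan2(d[1],d[0])),np.hypot(*d))
for p in((329.4,179),(326.8,191),(316.4,203.6),(314.4,219.8)):
    q=ray(*p,8)-[634.2,5.6];c,s=np.cos(np.radians(-3.1)),np.sin(np.radians(-3.1));print("nut in tray",c*q[0]+s*q[1],-s*q[0]+c*q[1])
# mug: rim fit, dark ellipse pixels with rim height, excluding ear side
g=w[250:320,400:470];m=(g[...,2]>100)&(g[...,2]<110);v,u=np.where(m);p=g[m][:,:2]
c=p.mean(0)
for _ in range(30):
    r=np.hypot(*(p-c).T);k=r<46;f=np.linalg.lstsq(np.c_[2*p[k],np.ones(k.sum())],(p[k]**2).sum(1),rcond=None)[0];c=f[:2]
print("mug c",c,np.sqrt(f[2]+c@c),k.sum())
B=np.load("scene0.npz")["w"][185:250,385:440];p=B[(B[...,2]>100)&(B[...,2]<110)][:,:2]
for _ in range(30):
    r=np.hypot(*(p-c).T);k=r<46;f=np.linalg.lstsq(np.c_[2*p[k],np.ones(k.sum())],(p[k]**2).sum(1),rcond=None)[0];c=f[:2]
print("mug scene",c,np.sqrt(f[2]+c@c),k.sum())
via=tool([520,-50,240],16,0);row(tcp(),via);row(via,tool([396,258,160],15,0))
E
```

```text
lip [492.  319.6] [508.8 258.2] [500.4 288.9] 15.302483624353982
handle end [379.7 252.7]
head lip-handle end 16.694889127623693 126.01162644772107
nut in tray 57.34496565310905 -15.922151683856697
nut in tray 30.19230363121619 -11.984773733385609
nut in tray 0.7115346875284083 9.051724608517633
nut in tray -35.446692814855844 10.999180355337948
mug c [ 461.09159731 -224.4290719 ] 42.01488815557151 252
mug scene [ 459.69250293 -223.87769594] 41.97088414117296 283
12 x 0.391 -0.289 -0.002 -0.000 -0.000 0.007 | total mm [ 476.6 -336.1   -2.4] deg 2.7
7 x -0.053 -0.471 0.114 -0.000 0.000 0.005 | total mm [ -34.3 -330.2   80. ] deg 1.0
```

Call:
move_arm:
  increments: "0.39 -0.29 0 0 0 0.01; 0.39 -0.29 0 0 0 0.01; 0.39 -0.29 0 0 0 0.01; 0.39 -0.29 0 0 0 0.01; 0.39 -0.29 0 0 0 0.01; 0.39 -0.29 0 0 0 0.01; 0.39 -0.29 0 0 0 0.01; 0.39 -0.29 0 0 0 0.01; 0.39 -0.29 0 0 0 0; 0.39 -0.29 0 0 0 0; 0.39 -0.29 0 0 0 0; 0.39 -0.29 0 0 0 0; -0.05 -0.47 0.11 0 0 0; -0.05 -0.47 0.11 0 0 0; -0.05 -0.47 0.11 0 0 0; -0.05 -0.47 0.11 0 0 0; -0.05 -0.47 0.11 0 0 0; -0.05 -0.47 0.11 0 0 0; -0.05 -0.47 0.11 0 0 0; 0 0 0 0 0 0"
  grip: -1
  squeeze: 60

```text
time: 2.6
ee_pos: [393.4, 257.4, 326.9]
eef_rot: [3.109, 0.45, -0.003]
contact_force: [-0.2, -0.3, -0.1]
gripper_width: 0.997
grip_force: 0.0
```

```bash
python3 - <<'E'
from h import *
s=telemetry.read_state();print(s["time"],s["q"].round(3),s["ee_pos"])
row(tcp(s),tool([395,258,130],15.5,20))
row(tcp(s),tool([395,258,77],15.5,0))
E
```

```text
2.6 [0.48  0.313 1.928 0.    0.902 1.763] [393.40898329 257.40091578 326.88661252]
3 x -0.200 -0.003 0.112 -0.002 0.223 0.011 | total mm [-55.3  -1.1  40.1] deg 20.1
2 x 0.009 -0.001 0.414 0.000 0.002 0.016 | total mm [ 1.8 -0.1 82.9] deg 1.0
```

```bash
python3 - <<'E'
from h import *
row(tcp(),tool([395,258,120],15.5,10));row(tool([395,258,120],15.5,10),tool([395,258,76],15.5,10))
E
```

```text
2 x -0.146 -0.003 0.206 -0.001 0.168 0.016 | total mm [-27.2  -0.6  42.5] deg 10.1
1 x -0.076 0.000 0.433 0.000 0.000 -0.000 | total mm [-7.6  0.  43.3] deg 0.0
```

Call:
move_arm:
  increments: "-0.146 -0.003 0.206 0 0.168 0.016; -0.146 -0.003 0.206 0 0.168 0.016; -0.025 0 0.145 0 0 0; -0.025 0 0.145 0 0 0; -0.025 0 0.145 0 0 0; 0 0 0 0 0 0"

```text
time: 3.35
ee_pos: [368.5, 248.5, 240.3]
eef_rot: [-3.078, -0.413, -0.268]
contact_force: [0.8, 0.6, 0.3]
gripper_width: 1.001
grip_force: 0.0
```

Call:
move_arm:
  increments: "0 0 0 0 0 0; 0 0 0 0 0 0; 0 0 0 0 0 0; 0 0 0 0 0 0; 0 0 0 0 0 0; 0 0 0 0 0 0; 0 0 0 0 0 0; 0 0 0 0 0 0"
  grip: 1
  squeeze: 60

```text
time: 4.35
ee_pos: [368.5, 248.8, 241.2]
eef_rot: [-3.077, -0.413, -0.271]
contact_force: [-0.3, -0.5, 1.8]
gripper_width: 0.21
grip_force: 59.6
```

```bash
python3 - <<'E'
from h import *
s=telemetry.read_state();print(s["time"],s["q"].round(3),s["ee_pos"],s["gripper_width"],s["grip_force"],s["contact_force"])
im,d,w,K,T=cloud("scene");i2,d2,w2,K2,T2=cloud("top")
cv2.imwrite("pics/g1.png",np.hstack([cv2.resize(im[290:410,200:340],None,fx=3,fy=3),cv2.resize(i2[240:360,140:260],None,fx=3,fy=3)]))
E
```

```text
4.35 [ 0.497  0.413  2.082 -0.084  0.477  1.872] [368.4783986  248.76254757 241.23645203] 0.2099816959996495 59.562363624572754 [-0.33939433 -0.45273654  1.78731752]
```

View pics/g1.png

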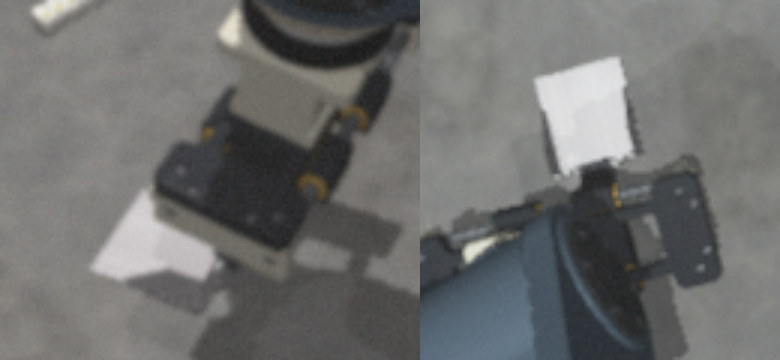

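The scoop is gripped: opening 0.21, about 20 mm, at 60 N. The lip corners are now at about (178.3,265.7) and (207.3,259) in the top view. I'll refine the scoop pose in the tool frame while it still stands flat.

```bash
cat >> h.py <<'E'
def lipfit(im,K,T,z=1.,r=(165,250,225,300)):
    g=im.max(2).astype(np.uint8);m=np.zeros_like(g);m[r[1]:r[3],r[0]:r[2]]=(g[r[1]:r[3],r[0]:r[2]]>145)*255
    n,l,st,_=cv2.connectedComponentsWithStats(m);k=1+np.argmax(st[1:,4]);m=(l==k)
    up=cv2.resize(im,None,fx=8,fy=8,interpolation=cv2.INTER_CUBIC).max(2);M=cv2.resize(m.astype(np.uint8),None,fx=8,fy=8)
    M=cv2.dilate(M,np.ones((17,17)))*(up>145)
    v,u=np.where(M);u=(u-3.5)/8;v=(v-3.5)/8
    d=np.stack([(u-K[0,2])/K[0,0],(v-K[1,2])/K[1,1],np.ones(len(u))],-1)@T[:3,:3].T
    return (T[:3,3]+d*((z-T[2,3])/d[:,2])[:,None])[:,:2]
def lippose(p,h0=14.):
    h=h0
    for _ in range(6):
        c,s=np.cos(np.radians(h)),np.sin(np.radians(h));q=p@np.array([[c,-s],[s,c]])  # x along heading, y left
        ymid=np.median(q[:,1]);b=np.arange(ymid-24,ymid+24,2)
        f=np.array([[y+1,q[(q[:,1]>=y)&(q[:,1]<y+2),0].max()] for y in b]);k=np.polyfit(f[:,0],f[:,1],1);h-=np.degrees(np.arctan(k[0]))
    xl=np.polyval(k,ymid);e=q[(q[:,0]>xl-20)&(q[:,0]<xl-3)];yl=np.array([e[(e[:,0]>=x)&(e[:,0]<x+2),1] for x in []]) if 0 else None
    ys=[(e[(e[:,0]>=x)&(e[:,0]<x+2),1].min(),e[(e[:,0]>=x)&(e[:,0]<x+2),1].max()) for x in np.arange(xl-18,xl-5,2)];ys=np.mean(ys,0)
    y=ys.mean();x=np.polyval(k,y);return np.array([c*x-s*y,s*x+c*y]),h,ys[1]-ys[0]
E
python3 - <<'E'
from h import *
im,d,w,K,T=cloud("top");s=telemetry.read_state()
A=np.load("top0.npz");print("before",lippose(lipfit(A["im"],K,T)))
lip,h,wd=lippose(lipfit(im,K,T));print("now",lip,h,wd)
t=tcp(s);e=Ro.from_matrix(t[:3,:3]@np.diag([1,-1,-1])).as_euler("ZYX",degrees=True);print("tool head,lean",e, "grasp pt",t[:3,3]+167*t[:3,2])
c=np.array([np.cos(np.radians(h)),np.sin(np.radians(h))]);
L=frame([*lip,0.8],h);L[2,3]=0.3;print("grip est from lip",lip-111.5*c)
np.save("lip_in_tool.npy",np.linalg.inv(t)@L)
E
```

```text
before (array([503.31806966, 291.07172907]), np.float64(17.168966398721924), np.float64(67.03839206447459))
now [504.08174605 289.3505192 ] 17.370577637600725 67.76107432777118
tool head,lean [ 15.29570223 -10.09079734   0.08924878] grasp pt [396.66039113 256.70330753  76.82540646]
grip est from lip [397.66684122 256.06211235]
```

```bash
cat >> h.py <<'E'
TR=frame([634.2,5.6,0],-3.1)
def lipT(p,head,pitch=0): return frame(p,head,pitch)@np.linalg.inv(np.load("lip_in_tool.npy"))
def intray(x,y,z,pitch=0,dh=0):
    return lipT((TR@[x,y,z,1])[:3],-3.1+dh,pitch)
E
python3 - <<'E'
from h import *
t=tcp();e=Ro.from_matrix(t[:3,:3]@np.diag([1,-1,-1])).as_euler("ZYX",degrees=True)
g=t[:3,3]+167*t[:3,2];c=np.array([np.cos(np.radians(e[0])),np.sin(np.radians(e[0]))])
L=frame([*(g[:2]+111*c),0.3],e[0]);print(L[:3,3]);np.save("lip_in_tool.npy",np.linalg.inv(t)@L)
up=t.copy();up[2,3]+=60;row(t,up,2);b=intray(-105,0,45);row(up,b)
E
```

```text
[5.03728461e+02 2.85985185e+02 3.00000000e-01]
2 x 0.053 -0.000 -0.295 -0.000 -0.000 0.000 | total mm [ 10.5  -0.1 -59.1] deg 0.0
5 x -0.028 0.464 0.025 -0.021 0.000 0.121 | total mm [-42.7 227.5   7.6] deg 18.4
```

Call:
move_arm:
  increments: "0.026 0 -0.148 0 0 0; 0.026 0 -0.148 0 0 0; 0.026 0 -0.148 0 0 0; 0.026 0 -0.148 0 0 0; -0.014 0.232 0.012 -0.011 0 0.06; -0.014 0.232 0.012 -0.011 0 0.06; -0.014 0.232 0.012 -0.011 0 0.06; -0.014 0.232 0.012 -0.011 0 0.06; -0.014 0.232 0.012 -0.011 0 0.06; -0.014 0.232 0.012 -0.011 0 0.06; -0.014 0.232 0.012 -0.011 0 0.06; -0.014 0.232 0.012 -0.011 0 0.06; -0.014 0.232 0.012 -0.011 0 0.06; -0.014 0.232 0.012 -0.011 0 0.06; 0 0 0 0 0 0; 0 0 0 0 0 0"

```text
time: 6.5
ee_pos: [385.2, 18.3, 286.8]
eef_rot: [3.124, -0.081, 0.275]
contact_force: [0.3, -0.4, -1.5]
gripper_width: 0.214
grip_force: 59.6
```

```bash
python3 - <<'E'
from h import *
im,d,w,K,T=cloud("top");s=telemetry.read_state();t=tcp(s);L=t@np.load("lip_in_tool.npy")
print(s["time"],s["q"].round(3),s["grip_force"],"lip",L[:3,3].round(1),Ro.from_matrix(L[:3,:3]).as_euler("ZYX",degrees=True).round(2))
u=T[:3,:3].T@(L[:3,3]-T[:3,3]);print("expect px",K@u/u[2])
cv2.imwrite("pics/pre.png",cv2.resize(im[150:300,270:380],None,fx=5,fy=4 if 0 else 5)[:600])
im,d,w,K,T=cloud("scene");pan=(im.max(2)>120);
cv2.imwrite("pics/pre_s.png",im[200:380,200:440])
E
```

```text
6.55 [-0.074  0.227  2.197  0.007  0.542  1.542] 59.58906590938568 lip [525.2  11.   45.8] [-2.96  0.03 -0.1 ]
expect px [317.33564468 252.86629546   1.        ]
```

View pics/pre.png

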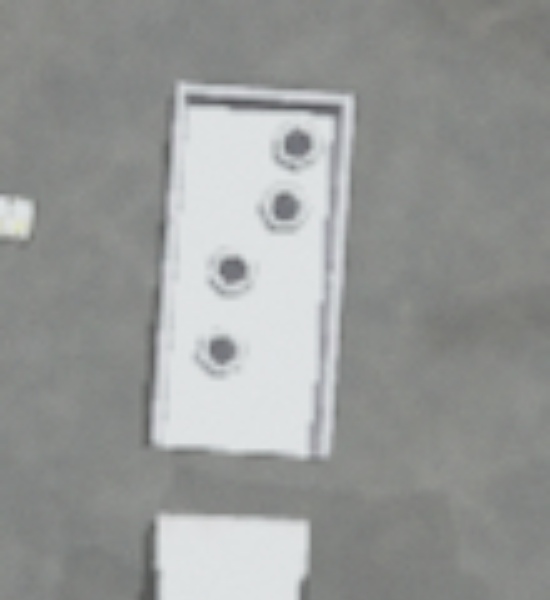

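The tray sits at crop (152–354, 85–458) with the nuts inside. The scoop lip runs from (155,515) to (309,521), about 2 mm to the left of the model and turned slightly. I'll measure tray and scoop the same way.

```bash
python3 - <<'E'
from h import *
im,d,w,K,T=cloud("top");g=im.max(2).astype(float)
def ray(p,z):
    p=np.atleast_2d(p);d=np.stack([(p[:,0]-K[0,2])/K[0,0],(p[:,1]-K[1,2])/K[1,1],np.ones(len(p))],-1)@T[:3,:3].T
    return (T[:3,3]+d*((z-T[2,3])/d[:,2])[:,None])[:,:2]
def cross(a,th):  # first upward crossing
    i=np.argmax(a>th);return i-1+(th-a[i-1])/(a[i]-a[i-1])
def edge_top(us,v0,th,z): return ray([[u,v0+cross(g[v0:v0+25,u],th)] for u in us],z)
def edge_side(vs,u0,dirn,th,z): return ray([[u0+dirn*cross(g[v,u0:u0+dirn*25:dirn],th),v] for v in vs],z)
def line(p,alongx):
    m=np.median(p,0);k=np.polyfit(*(p.T if alongx else p.T[::-1]),1);r=np.polyval(k,p[:,0] if alongx else p[:,1])-(p[:,1] if alongx else p[:,0]);kk=abs(r)<1.5
    k=np.polyfit(*(p[kk].T if alongx else p[kk].T[::-1]),1);return k,p.mean(0)
th=155
lf=edge_top(range(304,330),243,th,46);k,m=line(lf,0);print("lip x=%.4f y+..., heading %.2f"%(k[0],-np.degrees(np.arctan(k[0]))),m)
hl=-np.degrees(np.arctan(k[0]))
l=edge_side(range(256,262),290,1,th,46);r=edge_side(range(257,263),345,-1,th,46);print("scoop left,right",l.mean(0),r.mean(0),"x lip at centre",np.polyval(k,(l.mean(0)+r.mean(0))[1]/2))
b=edge_top(range(308,338),158,th,32);k,m=line(b,0);print("tray back head %.2f"%-np.degrees(np.arctan(k[0])),m)
l=edge_side(range(172,236),290,1,th,32);k,m=line(l,1);print("tray left head %.2f"%np.degrees(np.arctan(k[0])),m)
r=edge_side(range(175,236),350,-1,th,32);k2,m2=line(r,1);print("tray right head %.2f"%np.degrees(np.arctan(k2[0])),m2)
for x in(520,560,634,700):print(x,np.polyval(k,x),np.polyval(k2,x))
E
```

```text
lip x=0.0238 y+..., heading -1.36 [526.15900282  12.8088847 ]
scoop left,right [512.71028651  46.60444588] [511.5316948  -19.21782686] x lip at centre 526.1800553982945
tray back head -2.72 [712.54869156   2.45693503]
tray left head -3.16 [632.15309622  45.61401393]
tray right head -3.16 [630.00536872 -33.02771525]
520 51.80991267878177 -26.9468392228192
560 49.600112339675555 -29.157958951213242
634 45.511981712329046 -33.24853044874222
700 41.865811152803786 -36.896878000592395
```

```bash
sed -i 's/^TR=.*/TR=frame([633.8,6.1,0],-3.16)/; s/-3.1+dh/-3.16+dh/' h.py; python3 - <<'E'
from h import *
im,d,w,K,T=cloud("top");t=tcp()
p=w[256:284,305:327].reshape(-1,3);k=abs(p[:,2]-np.median(p[:,2]))<12;p=p[k];f=np.linalg.lstsq(np.c_[p[:,:2]-[526,13],np.ones(len(p))],p[:,2],rcond=None)[0]
print("pan plane slopes deg",np.degrees(f[:2]),"z at lip",f[2],len(p),(p[:,2]-np.c_[p[:,:2]-[526,13],np.ones(len(p))]@f).std())
fl=w[228:236,305:320].reshape(-1,3);print("tray floor z",np.median(fl[:,2]),"bench",np.median(w[243:249,300:330,2]))
old=t@np.load("lip_in_tool.npy");np.save("lip_in_tool.npy",np.linalg.inv(t)@frame([525.5,13.6,old[2,3]],-1.36))
a=intray(-100,0,6,3);b=intray(-60,0,6,3);row(t,a,4);row(a,b,4)
E
```

```text
pan plane slopes deg [-0.9736816  -0.75001876] z at lip 47.669778159028084 613 2.20135735621949
tray floor z 3.3161588515852145 bench 0.6044309413248357
4 x 0.040 -0.008 0.089 -0.003 -0.025 0.015 | total mm [15.3 -2.8 36.1] deg 3.5
4 x 0.099 -0.003 0.012 -0.000 0.000 -0.000 | total mm [39.7 -1.1  4.9] deg 0.0
```

Call:
move_arm:
  increments: "0.04 -0.008 0.089 -0.003 -0.025 0.015; 0.04 -0.008 0.089 -0.003 -0.025 0.015; 0.04 -0.008 0.089 -0.003 -0.025 0.015; 0.04 -0.008 0.089 -0.003 -0.025 0.015; 0 0 0 0 0 0; 0.1 -0.003 0.012 0 0 0; 0.1 -0.003 0.012 0 0 0; 0.1 -0.003 0.012 0 0 0; 0.1 -0.003 0.012 0 0 0; 0 0 0 0 0 0; 0 0 0 0 0 0"

```text
time: 8.07
ee_pos: [446.8, 17.5, 254.2]
eef_rot: [3.126, -0.131, 0.192]
contact_force: [-0.8, -0.6, -1.5]
gripper_width: 0.211
grip_force: 59.6
```

```bash
python3 - <<'E'
from h import *
s=telemetry.read_state();t=tcp(s);L=np.linalg.inv(TR)@t@np.load("lip_in_tool.npy");print(s["time"],s["contact_force"],L[:3,3],Ro.from_matrix(L[:3,:3]).as_euler("ZYX",degrees=True).round(2))
row(t,intray(-58,0,3.5,3),3);row(t,intray(-55,0,2,3),5)
im,*_=optics.camera("top"),0;im=im[0];cv2.imwrite("pics/in.png",cv2.resize(im[155:275,275:365],None,fx=5,fy=5))
E
```

```text
8.075 [-0.78234755 -0.59223715 -1.50943239] [-59.98923215  -0.60363341   6.14583555] [-0.1   3.03 -0.01]
3 x 0.005 -0.001 0.010 0.000 0.000 -0.001 | total mm [ 1.5 -0.4  2.9] deg 0.1
5 x 0.009 -0.001 0.010 0.000 0.000 -0.001 | total mm [ 4.3 -0.5  4.8] deg 0.1
```

View pics/in.png

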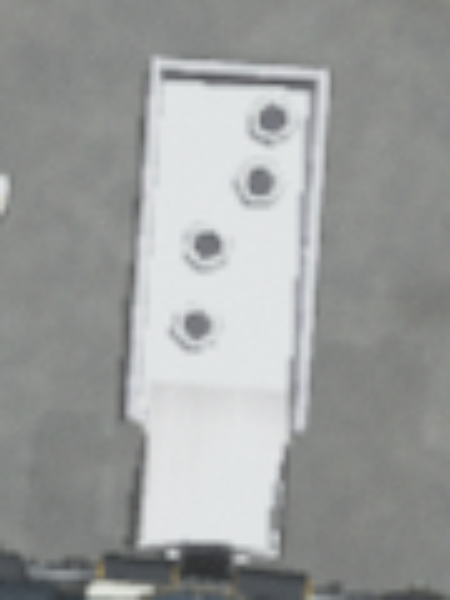

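The scoop lip is inside the tray mouth at crop (145–292, 382), centred between the walls. The nuts are still ahead of it.

Call:
move_arm:
  increments: "0.002 0 0.01 0 0 0; 0.002 0 0.01 0 0 0; 0 0 0 0 0 0"

```text
time: 8.5
ee_pos: [447.6, 17.5, 252.3]
eef_rot: [3.126, -0.131, 0.193]
contact_force: [-0.8, -0.1, -2.4]
gripper_width: 0.213
grip_force: 59.6
```

Call:
move_arm:
  increments: "0.002 0 0.01 0 0 0; 0 0 0 0 0 0"

```text
time: 8.75
ee_pos: [448.0, 17.4, 251.4]
eef_rot: [3.126, -0.131, 0.193]
contact_force: [-0.1, 0.2, -1.4]
gripper_width: 0.217
grip_force: 59.6
```

Call:
move_arm:
  increments: "0.002 0 0.01 0 0 0; 0 0 0 0 0 0"

```text
time: 9.0
ee_pos: [448.4, 17.5, 250.8]
eef_rot: [3.126, -0.131, 0.194]
contact_force: [-3.2, 1.1, 5.0]
gripper_width: 0.215
grip_force: 59.7
```

```bash
python3 - <<'E'
from h import *
s=telemetry.read_state();t=tcp(s);L=np.linalg.inv(TR)@t@np.load("lip_in_tool.npy");print(L[:3,3])
m=t.copy();m[:3,3]+=100*TR[:3,0];row(t,m,10)
E
```

```text
[-58.01489797  -0.54420836   2.87442857]
10 x 0.099 -0.003 0.012 0.000 0.000 0.000 | total mm [99.2 -2.9 12.4] deg 0.0
```

Call:
move_arm:
  increments: "0.08 -0.002 0.01 0 0 0; 0.08 -0.002 0.01 0 0 0; 0.08 -0.002 0.01 0 0 0; 0.08 -0.002 0.01 0 0 0; 0.08 -0.002 0.01 0 0 0; 0.08 -0.002 0.01 0 0 0; 0.08 -0.002 0.01 0 0 0; 0.08 -0.002 0.01 0 0 0; 0.08 -0.002 0.01 0 0 0; 0.08 -0.002 0.01 0 0 0; 0 0 0 0 0 0"

```text
time: 10.38
ee_pos: [529.5, 12.6, 250.7]
eef_rot: [3.126, -0.132, 0.196]
contact_force: [0.2, 0.6, 2.6]
gripper_width: 0.213
grip_force: 59.7
```

```bash
python3 - <<'E'
from h import *
s=telemetry.read_state();t=tcp(s);L=np.linalg.inv(TR)@t@np.load("lip_in_tool.npy");print(s["contact_force"],L[:3,3])
im=optics.camera("top")[0];cv2.imwrite("pics/push.png",cv2.resize(im[155:275,275:365],None,fx=5,fy=5))
E
```

```text
[0.23352503 0.63335722 2.61479708] [23.51336388 -1.02961243  2.92118951]
```

View pics/push.png

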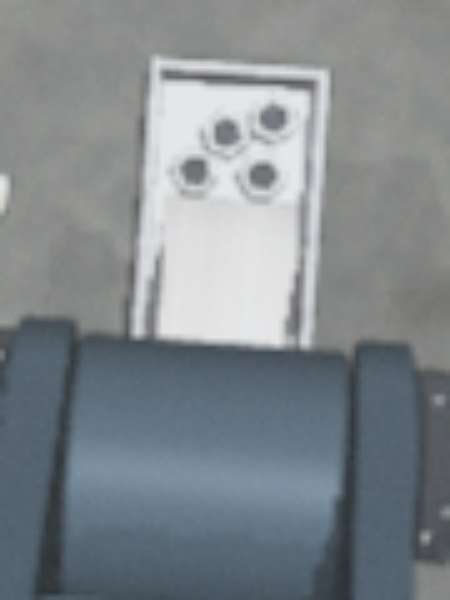

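The nuts are bunched just ahead of the lip (crop y≈200), at (272,118), (226,133), (194,171) and (262,176). I'll push on to the back wall.

Call:
move_arm:
  increments: "0.06 -0.001 0.007 0 0 0; 0.06 -0.001 0.007 0 0 0; 0.06 -0.001 0.007 0 0 0; 0.05 -0.001 0.006 0 0 0; 0 0 0 0 0 0"

```text
time: 11.05
ee_pos: [552.1, 11.0, 250.8]
eef_rot: [3.126, -0.131, 0.194]
contact_force: [0.0, -1.1, 2.7]
gripper_width: 0.212
grip_force: 59.8
```

Call:
move_arm:
  increments: "0.05 -0.001 0.006 0 0 0; 0.05 -0.001 0.006 0 0 0; 0.04 -0.001 0.005 0 0 0; 0 0 0 0 0 0"

```text
time: 11.55
ee_pos: [566.1, 10.2, 250.8]
eef_rot: [3.126, -0.131, 0.193]
contact_force: [-2.3, -0.7, 5.2]
gripper_width: 0.218
grip_force: 59.8
```

```bash
python3 - <<'E'
from h import *
s=telemetry.read_state();t=tcp(s);L=np.linalg.inv(TR)@t@np.load("lip_in_tool.npy");print(s["contact_force"],s["q"].round(2),L[:3,3],Ro.from_matrix(L[:3,:3]).as_euler("ZYX",degrees=True).round(2))
im=optics.camera("top")[0];cv2.imwrite("pics/push2.png",cv2.resize(im[155:215,290:350],None,fx=7,fy=7))
E
```

```text
[-2.34047323 -0.69018152  5.17017118] [-0.06  0.57  1.76 -0.01  0.7   1.6 ] [59.70228965 -1.41864015  2.81207928] [-0.1   2.98 -0.01]
```

View pics/push2.png

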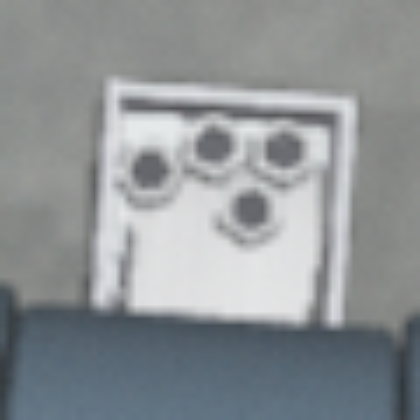

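The nuts are riding onto the pan: three against the back wall at crop (150,170), (213,145) and (285,150), one at (250,208). The left nut hugs the tray wall, so I'll shift the scoop 3.5 mm left before finishing the push.

Call:
move_arm:
  increments: "0 -0.018 0 0 0 0; 0 -0.017 0 0 0 0; 0 0 0 0 0 0"

```text
time: 11.98
ee_pos: [566.3, 13.5, 250.8]
eef_rot: [3.126, -0.132, 0.194]
contact_force: [-2.2, -4.1, 5.2]
gripper_width: 0.212
grip_force: 59.9
```

Call:
move_arm:
  increments: "0.03 -0.001 0.004 0 0 0; 0.03 -0.001 0.004 0 0 0; 0.03 -0.001 0.004 0 0 0; 0.03 -0.001 0.004 0 0 0; 0 0 0 0 0 0"

```text
time: 12.6
ee_pos: [578.2, 13.1, 250.8]
eef_rot: [3.126, -0.131, 0.192]
contact_force: [-5.7, -2.1, 9.9]
gripper_width: 0.211
grip_force: 59.9
```

```bash
python3 - <<'E'
from h import *
s=telemetry.read_state();t=tcp(s);L=np.linalg.inv(TR)@t@np.load("lip_in_tool.npy");print(s["contact_force"],L[:3,3])
im=optics.camera("top")[0];cv2.imwrite("pics/push3.png",cv2.resize(im[155:215,290:350],None,fx=7,fy=7))
E
```

```text
[-5.6591482  -2.07335964  9.9032954 ] [71.44756981  2.19789452  2.69994001]
```

View pics/push3.png

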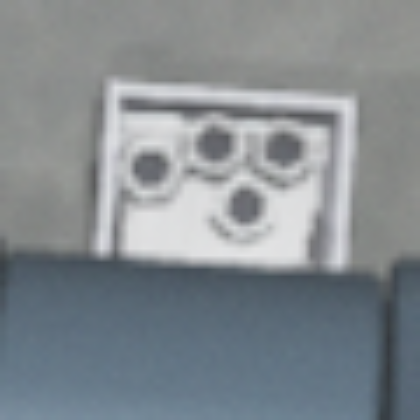

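All four nuts are on the pan, at crop (150,167), (215,143), (284,148) and (246,205), with the lip about 3.5 mm short of the back wall. I'll push the last bit and then tilt back about the heel.

```bash
python3 - <<'E'
from h import *
t=tcp();m=t.copy();m[:3,3]+=2*TR[:3,0]
l=np.load("lip_in_tool.npy");H=m@l;heel=H.copy();heel[:3,3]-=75*H[:3,0]
e=Ro.from_matrix(H[:3,:3]).as_euler("ZYX",degrees=True);print(e)
heel2=frame(heel[:3,3],e[0],-15);lp=heel2.copy();lp[:3,3]+=75*heel2[:3,0];b=lp@np.linalg.inv(l)
row(t,m,1);row(m,b,8);c=b.copy();c[2,3]+=60;row(b,c,6);c2=c.copy();c2[2,3]+=60;row(c,c2,6)
E
```

```text
[-3.24790547  3.02351418 -0.01061205]
1 x 0.020 -0.001 0.002 -0.000 0.000 0.000 | total mm [ 2.  -0.1  0.2] deg 0.0
8 x -0.098 0.003 0.011 0.002 0.075 0.000 | total mm [-75.8   2.   19.1] deg 18.0
6 x 0.042 -0.001 -0.091 -0.000 -0.000 -0.000 | total mm [ 25.4  -0.4 -54.4] deg 0.0
6 x 0.042 -0.001 -0.091 -0.000 -0.000 -0.000 | total mm [ 25.4  -0.4 -54.4] deg 0.0
```

Call:
move_arm:
  increments: "0.02 -0.001 0.002 0 0 0; 0 0 0 0 0 0; -0.098 0.003 0.011 0.002 0.075 0; -0.098 0.003 0.011 0.002 0.075 0; -0.098 0.003 0.011 0.002 0.075 0; -0.098 0.003 0.011 0.002 0.075 0; -0.098 0.003 0.011 0.002 0.075 0; -0.098 0.003 0.011 0.002 0.075 0; -0.098 0.003 0.011 0.002 0.075 0; -0.098 0.003 0.011 0.002 0.075 0; 0 0 0 0 0 0"

```text
time: 14.02
ee_pos: [506.3, 16.9, 221.0]
eef_rot: [3.054, -0.127, 0.673]
contact_force: [0.6, 0.1, -2.6]
gripper_width: 0.21
grip_force: 59.9
```

```bash
python3 - <<'E'
from h import *
s=telemetry.read_state();t=tcp(s);L=np.linalg.inv(TR)@t@np.load("lip_in_tool.npy");print(s["q"].round(3),s["contact_force"],L[:3,3],Ro.from_matrix(L[:3,:3]).as_euler("ZYX",degrees=True).round(2))
im=optics.camera("top")[0];g=im.max(2)
# dark nut holes inside the tray area
m=((g<120)*255).astype(np.uint8)[160:215,300:343];n,l,st,c=cv2.connectedComponentsWithStats(m)
for i in range(1,n):print(st[i],c[i]+[300,160])
E
```

```text
[-0.058  0.518  1.994 -0.023  0.195  1.618] [ 0.61250999  0.07349426 -2.5926694 ] [69.34150487  2.19761918 23.78684359] [ 1.00e-02 -1.48e+01 -3.00e-02]
[ 8  9 30  4 35] [322.71428571 170.57142857]
[20 15  3  2  3] [321.         175.33333333]
[30 16  3  4  5] [331.4 177.2]
[ 3 18  1  6  6] [303.  180.5]
[ 9 19  4  4  6] [310.33333333 181.        ]
[12 19  2  2  2] [312.5 179.5]
[23 25  4  4 14] [324.71428571 186.35714286]
[ 6 30  1  2  2] [306.  190.5]
[ 2 34  1  4  4] [302.  195.5]
[ 5 38  1  8  8] [305.  201.5]
[ 0 47  2  8 11] [300.63636364 210.72727273]
[13 46 13  9 90] [318.32222222 209.98888889]
[32 47  2  1  2] [332.5 207. ]
```

Call:
move_arm:
  increments: "0.02 0 -0.045 0 0 0; 0.042 -0.001 -0.091 0 0 0; 0.042 -0.001 -0.091 0 0 0; 0.042 -0.001 -0.091 0 0 0; 0.042 -0.001 -0.091 0 0 0; 0.042 -0.001 -0.091 0 0 0; 0.042 -0.001 -0.091 0 0 0; 0.042 -0.001 -0.091 0 0 0; 0.042 -0.001 -0.091 0 0 0; 0.042 -0.001 -0.091 0 0 0; 0.042 -0.001 -0.091 0 0 0; 0.042 -0.001 -0.091 0 0 0; 0.042 -0.001 -0.091 0 0 0; 0.02 0 -0.045 0 0 0; 0 0 0 0 0 0; 0 0 0 0 0 0"

```text
time: 16.08
ee_pos: [506.4, 17.2, 351.7]
eef_rot: [3.053, -0.127, 0.678]
contact_force: [-0.4, 0.3, -2.2]
gripper_width: 0.211
grip_force: 59.9
```

```bash
python3 - <<'E'
from h import *
im,d,w,K,T=cloud("top")
s=telemetry.read_state();t=tcp(s);l=np.load("lip_in_tool.npy");L=t@l;print(s["time"],s["q"].round(3),s["contact_force"],L[:3,3])
u=T[:3,:3].T@(L[:3,3]-T[:3,3]);print("lip px",K@u/u[2])
cv2.imwrite("pics/lift.png",cv2.resize(im[140:260,260:380],None,fx=5,fy=5))
# turn about base axis toward mug: heading -25 at mug
M=np.array([460.5,-224.])
for h in(-60,-45,-30):
    c=np.array([np.cos(np.radians(h)),np.sin(np.radians(h))])
    pre=lipT([*(M-12*c),150],h,-12);row(t,pre)
    print(h,"TCP pre",pre[:3,3].round(),"TCP pour",lipT([*(M-12*c),109],h,60)[:3,3].round())
E
```

```text
16.125 [-0.057  0.285  1.919 -0.01   0.501  1.605] [-0.13195637  0.25165678 -2.76975977] [703.80945913   4.64822567 155.08226771]
lip px [322.00866838 158.912062     1.        ]
8 x -0.107 0.169 -0.055 -0.095 -0.010 0.217 | total mm [-123.    79.4  -63.4] deg 56.9
-60 TCP pre [362. -51. 357.] TCP pour [ 525. -333.  351.]
6 x -0.206 0.276 -0.102 -0.093 -0.014 0.213 | total mm [-158.1  114.   -80. ] deg 41.9
-45 TCP pre [321. -82. 357.] TCP pour [ 551. -312.  351.]
6 x -0.259 0.327 -0.126 -0.060 -0.015 0.137 | total mm [-183.8  157.6  -92.3] deg 27.0
-30 TCP pre [ 289. -123.  357.] TCP pour [ 571. -286.  351.]
```

View pics/lift.png

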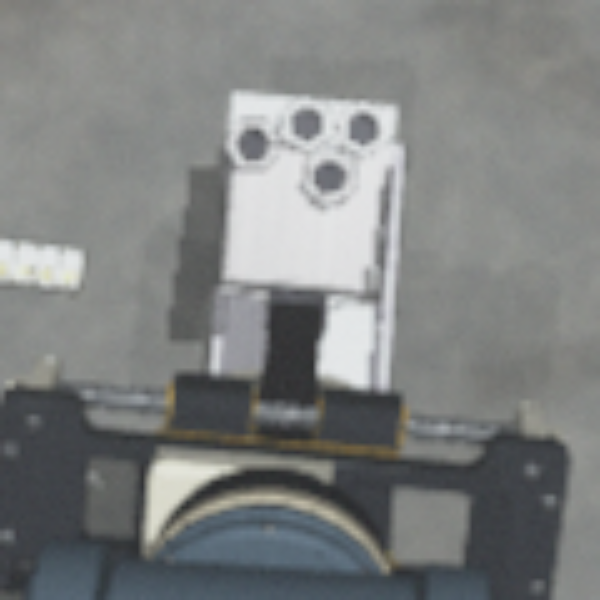

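The lifted scoop holds all four nuts, at crop (253,143), (307,124), (362,128) and (328,176), still near the lip. I'll tilt further back so they settle.

```bash
python3 - <<'E'
from h import *
t=tcp();l=np.load("lip_in_tool.npy");L=t@l;e=Ro.from_matrix(L[:3,:3]).as_euler("ZYX",degrees=True);print(e)
p=L[:3,3]-60*L[:3,0];q=frame([p[0]-20,p[1],p[2]+50],e[0],-33);q[:3,3]+=60*q[:3,0];row(t,q@np.linalg.inv(l),8)
E
```

```text
[ -3.16371721 -14.97197505  -0.03829826]
8 x -0.085 0.004 -0.050 0.002 0.075 0.000 | total mm [-72.8   3.4 -30. ] deg 18.0
```

Call:
move_arm:
  increments: "-0.085 0.004 -0.05 0.002 0.075 0; -0.085 0.004 -0.05 0.002 0.075 0; -0.085 0.004 -0.05 0.002 0.075 0; -0.085 0.004 -0.05 0.002 0.075 0; -0.085 0.004 -0.05 0.002 0.075 0; -0.085 0.004 -0.05 0.002 0.075 0; -0.085 0.004 -0.05 0.002 0.075 0; -0.085 0.004 -0.05 0.002 0.075 0; 0 0 0 0 0 0; 0 0 0 0 0 0"

```text
time: 17.38
ee_pos: [428.3, 20.3, 348.6]
eef_rot: [2.905, -0.12, 1.146]
contact_force: [-0.5, 0.4, -2.3]
gripper_width: 0.211
grip_force: 59.9
```

```bash
cat >> h.py <<'E'
def nuts(th=110):
    im,d,w,K,T=cloud("top");L=tcp()@np.load("lip_in_tool.npy");Li=np.linalg.inv(L)
    q=w@Li[:3,:3].T+Li[:3,3];m=(d>0)&(q[...,0]>-80)&(q[...,0]<4)&(abs(q[...,1])<33)&(q[...,2]>-6)&(q[...,2]<18)
    print("pan px",m.sum());k=m&(im.max(2)<th);n,l,st,c=cv2.connectedComponentsWithStats(k.astype(np.uint8))
    for i in range(1,n):
        if st[i,4]>5:print("dark",st[i,4],np.median(q[l==i],0).round(1),c[i].round(1))
    h=m&(q[...,2]>7)&(q[...,0]<-3);return q,m,im
E
python3 - <<'E'
from h import *
s=telemetry.read_state();print(s["time"],s["q"].round(3),s["contact_force"],tcp(s)[:3,3]);nuts()
E
```

```text
17.375 [-0.061  0.141  2.171 -0.02   0.078  1.611] [-0.54034744  0.36959104 -2.31770836] [428.3420667   20.30453089 348.64802559]
pan px 1380
dark 21 [-15.2  -1.1   4.9] [321.6 174.6]
dark 17 [-21.7  20.2   4.7] [309.6 177.2]
dark 18 [-20.7 -21.7   5. ] [333.1 178.1]
dark 14 [-64.8  -8.2   4.2] [324.1 199.5]
```

```bash
python3 - <<'E'
from h import *
t=tcp();l=np.load("lip_in_tool.npy");M=np.array([460.5,-224.]);h=-75
c=np.array([np.cos(np.radians(h)),np.sin(np.radians(h))])
a=t@l;e=Ro.from_matrix(a[:3,:3]).as_euler("ZYX",degrees=True);print(a[:3,3],e)
pre=lipT([*(M-25*c),160],h,-15);row(t,pre,18)
D=np.linalg.inv(t)@pre;S=np.real(logm(D))
for k in(.25,.5,.75):
    X=t@expm(S*k);print(k,X[:3,3].round(),(X@l)[:3,3].round(),((X@l)@[-75,0,0,1])[:3].round())
print(pre[:3,3])
E
```

```text
[676.83698448   5.19023539 222.93127211] [ -3.04285402 -32.99275681  -0.10588997]
18 x 0.002 0.022 -0.005 -0.075 -0.027 0.111 | total mm [-10.4  30.3 -20.9] deg 73.8
0.25 [426.  11. 351.] [650. -71. 207.] [589. -47. 171.]
0.5 [421.   2. 353.] [ 601. -135.  190.] [548. -91. 159.]
0.75 [413.  -4. 354.] [ 533. -179.  173.] [ 495. -119.  149.]
[404.24094167  -8.32650867 356.49043778]
```

Call:
move_arm:
  increments: "0.001 0.011 -0.003 -0.038 -0.013 0.056; 0.002 0.022 -0.005 -0.075 -0.027 0.111; 0.002 0.022 -0.005 -0.075 -0.027 0.111; 0.002 0.022 -0.005 -0.075 -0.027 0.111; 0.002 0.022 -0.005 -0.075 -0.027 0.111; 0.002 0.022 -0.005 -0.075 -0.027 0.111; 0.002 0.022 -0.005 -0.075 -0.027 0.111; 0.002 0.022 -0.005 -0.075 -0.027 0.111; 0.002 0.022 -0.005 -0.075 -0.027 0.111; 0.002 0.022 -0.005 -0.075 -0.027 0.111; 0.002 0.022 -0.005 -0.075 -0.027 0.111; 0.002 0.022 -0.005 -0.075 -0.027 0.111; 0.002 0.022 -0.005 -0.075 -0.027 0.111; 0.002 0.022 -0.005 -0.075 -0.027 0.111; 0.002 0.022 -0.005 -0.075 -0.027 0.111; 0.002 0.022 -0.005 -0.075 -0.027 0.111; 0.002 0.022 -0.005 -0.075 -0.027 0.111; 0.002 0.022 -0.005 -0.075 -0.027 0.111; 0.001 0.011 -0.003 -0.038 -0.013 0.056; 0 0 0 0 0 0"

```text
time: 19.92
ee_pos: [402.9, -66.9, 396.1]
eef_rot: [2.337, -1.719, 0.426]
contact_force: [-0.1, -0.0, -2.1]
gripper_width: 0.214
grip_force: 59.9
```

```bash
python3 - <<'E'
from h import *
s=telemetry.read_state();print(s["time"],s["q"].round(3),s["contact_force"]);L=tcp(s)@np.load("lip_in_tool.npy");print(L[:3,3],Ro.from_matrix(L[:3,:3]).as_euler("ZYX",degrees=True));nuts()
im,d,w,K,T=cloud("top")
# lip line seen vs model, mug rim seen
u=T[:3,:3].T@(L[:3,3]-T[:3,3]);print("model lip px",(K@u/u[2])[:2])
q=w@np.linalg.inv(L)[:3,:3].T+np.linalg.inv(L)[:3,3];m=(abs(q[...,2])<6)&(im.max(2)>140)&(abs(q[...,0]+20)<30)&(abs(q[...,1])<45);p=q[m];f=p[abs(p[:,1])<20];print("seen lip x",np.percentile(f[:,0],98),"y",np.percentile(p[:,1],[2,98]),"z",np.median(p[:,2]),"tilt",np.degrees(np.polyfit(p[:,0],p[:,2],1)[0]))
M=np.array([460.5,-224.]);c=np.array([np.cos(np.radians(-75)),np.sin(np.radians(-75))])
a=lipT([*(M-14*c),110],-75,0);row(tcp(s),a,6);b=lipT([*(M-14*c),110],-75,60);row(a,b,24);print(b[:3,3])
E
```

```text
19.925 [-0.21   0.081  2.037 -0.406  0.881  2.867] [-0.10320892 -0.01544531 -2.05426989]
[ 459.97708859 -239.47743639  184.59854792] [-71.06927754 -10.47131796  -0.11608782]
pan px 1351
dark 12 [-34.   31.3   6.7] [428.6 277.1]
dark 7 [-17.1  19.7   6.5] [439.6 280.6]
dark 10 [-41.5 -23.2   5.1] [433.5 305.7]
dark 10 [-38.1 -30.9  13. ] [437.5 310.1]
model lip px [451.67445342 287.24465611]
seen lip x -1.5505603771766299 y [-30.84485237  29.5083848 ] z 2.1220302001455167 tilt -1.7820578888311536
6 x -0.001 -0.027 0.078 -0.007 -0.058 0.021 | total mm [ -3.6 -15.8  46.8] deg 11.2
24 x 0.115 -0.003 -0.039 -0.002 -0.083 -0.000 | total mm [274.6  -7.6  47.7] deg 60.0
[ 494.1712839  -343.95111503  351.99819328]
```

```bash
python3 - <<'E'
from h import *
M=np.array([460.5,-224.]);h=-48;c=np.array([np.cos(np.radians(h)),np.sin(np.radians(h))]);t=tcp()
pre=lipT([*(M-14*c),165],h,-10);row(t,pre,8);print(pre[:3,3])
q,m,im=nuts(100);k=m&(q[...,2]>5.5)&(q[...,2]<13)&(abs(q[...,1])<27)&(q[...,0]>-66)
n,l,st,c=cv2.connectedComponentsWithStats(k.astype(np.uint8))
for i in range(1,n):
    if st[i,4]>8:print("high",st[i,4],q[l==i].mean(0).round(1))
E
```

```text
8 x -0.034 0.086 0.011 0.034 -0.002 -0.090 | total mm [-15.2  71.5  13.2] deg 23.0
[331.78243966 -78.83533758 377.98959103]
pan px 1350
dark 6 [-41.6 -31.   17. ] [435.5 310.8]
high 51 [-20.   18.9  10. ]
high 67 [-13.    0.3   9.9]
high 107 [-50.1 -13.6   9.2]
```

Call:
move_arm:
  increments: "-0.034 0.086 0.011 0.034 -0.002 -0.09; -0.034 0.086 0.011 0.034 -0.002 -0.09; -0.034 0.086 0.011 0.034 -0.002 -0.09; -0.034 0.086 0.011 0.034 -0.002 -0.09; -0.034 0.086 0.011 0.034 -0.002 -0.09; -0.034 0.086 0.011 0.034 -0.002 -0.09; -0.034 0.086 0.011 0.034 -0.002 -0.09; -0.034 0.086 0.011 0.034 -0.002 -0.09; 0 0 0 0 0 0; 0 0 0 0 0 0"

```text
time: 21.32
ee_pos: [332.1, -78.4, 378.2]
eef_rot: [2.687, -1.242, 0.48]
contact_force: [0.1, -0.1, -2.0]
gripper_width: 0.21
grip_force: 59.9
```

```bash
python3 - <<'E'
from h import *
s=telemetry.read_state();print(s["time"],s["q"].round(3),s["contact_force"]);l=np.load("lip_in_tool.npy");L=tcp(s)@l;print(L[:3,3],Ro.from_matrix(L[:3,:3]).as_euler("ZYX",degrees=True))
q,m,im=nuts(60);k=m&(q[...,2]>5.5)&(q[...,2]<13)&(abs(q[...,1])<27)&(q[...,0]>-66)
n,lb,st,c=cv2.connectedComponentsWithStats(k.astype(np.uint8))
for i in range(1,n):
    if st[i,4]>8:print("high",st[i,4],q[lb==i].mean(0).round(1))
m=(abs(q[...,2])<6)&(im.max(2)>140)&(abs(q[...,0]+20)<30)&(abs(q[...,1])<45);p=q[m];f=p[abs(p[:,1])<20];print("seen lip x",np.percentile(f[:,0],98),"y",np.percentile(p[:,1],[2,98]),"z",np.median(p[:,2]))
M=np.array([460.5,-224.]);h=-48;c=np.array([np.cos(np.radians(h)),np.sin(np.radians(h))])
a=lipT([*(M-13*c),110],h,0);row(tcp(s),a,8);x=a
for pt in(20,40,60):
    b=lipT([*(M-13*c),110],h,pt);row(x,b,8);x=b;print(b[:3,3])
E
```

```text
21.325 [-0.321 -0.052  2.224 -0.28   0.682  2.308] [ 0.10567994 -0.1091997  -1.98358527]
[ 451.62682834 -213.32662062  165.42105612] [-4.80351623e+01 -1.00726131e+01  2.57779636e-02]
pan px 1318
high 120 [-15.1   8.2   9.6]
high 55 [-42.6 -18.3   9.3]
high 41 [-59.4  -7.5   9.1]
seen lip x -1.1423510155888097 y [-30.96885364  29.55571832] z 2.0838044634957242
8 x 0.040 -0.001 0.047 -0.001 -0.042 -0.000 | total mm [29.  -0.4 39.6] deg 10.1
8 x 0.115 -0.003 -0.039 -0.002 -0.083 -0.000 | total mm [ 95.3  -2.5 -17.1] deg 20.0
[ 419.84751574 -176.64151319  384.45801004]
8 x 0.115 -0.003 -0.039 -0.002 -0.083 -0.000 | total mm [ 95.3  -2.5 -17.1] deg 20.0
[ 484.65222171 -248.61443066  384.80060601]
8 x 0.115 -0.003 -0.039 -0.002 -0.083 -0.000 | total mm [ 95.3  -2.5 -17.1] deg 20.0
[ 545.6271309  -316.3339279   351.99819328]
```

Call:
move_arm:
  increments: "0.04 -0.001 0.047 -0.001 -0.042 0; 0.04 -0.001 0.047 -0.001 -0.042 0; 0.04 -0.001 0.047 -0.001 -0.042 0; 0.04 -0.001 0.047 -0.001 -0.042 0; 0.04 -0.001 0.047 -0.001 -0.042 0; 0.04 -0.001 0.047 -0.001 -0.042 0; 0.04 -0.001 0.047 -0.001 -0.042 0; 0.04 -0.001 0.047 -0.001 -0.042 0; 0 0 0 0 0 0"

```text
time: 22.5
ee_pos: [359.2, -109.3, 350.3]
eef_rot: [2.777, -1.284, 0.243]
contact_force: [-0.0, 0.8, -2.5]
gripper_width: 0.214
grip_force: 59.9
```

```bash
python3 - <<'E'
from h import *
s=telemetry.read_state();print(s["time"],s["q"].round(3),s["contact_force"]);l=np.load("lip_in_tool.npy");L=tcp(s)@l;print(L[:3,3],Ro.from_matrix(L[:3,:3]).as_euler("ZYX",degrees=True))
im,d,w,K,T=cloud("scene");im2,d2,w2,K2,T2=cloud("top")
# mug rim height points around M, scoop frame; check offset of visible far rim
M=np.array([460.5,-224.])
for W in(w,w2):
    p=W[(np.hypot(W[...,0]-M[0],W[...,1]-M[1])<46)&(np.hypot(W[...,0]-M[0],W[...,1]-M[1])>36)&(W[...,2]>98)&(W[...,2]<107.5)];a=np.degrees(np.arctan2(p[:,1]-M[1],p[:,0]-M[0]));print(len(p),np.histogram(a,12,(-180,180))[0],np.hypot(*(p[:,:2]-M).T).mean())
E
```

```text
22.5 [-0.401  0.085  2.156 -0.114  0.747  2.114] [-0.03581186  0.78735456 -2.53103276]
[ 451.81100871 -214.18739349  109.060576  ] [-48.04695507   0.08163229   0.05013857]
125 [ 0  0  0 14 33 26 13 11 27  1  0  0] 41.51840440940565
182 [16 25 28 25 23 18 14 16 16  1  0  0] 42.09849014478755
```

Position is good; now tip slowly about the lip.

Call:
move_arm:
  increments: "0.115 -0.003 -0.039 -0.002 -0.083 0; 0.115 -0.003 -0.039 -0.002 -0.083 0; 0.115 -0.003 -0.039 -0.002 -0.083 0; 0.115 -0.003 -0.039 -0.002 -0.083 0; 0.115 -0.003 -0.039 -0.002 -0.083 0; 0.115 -0.003 -0.039 -0.002 -0.083 0; 0.115 -0.003 -0.039 -0.002 -0.083 0; 0.115 -0.003 -0.039 -0.002 -0.083 0; 0 0 0 0 0 0; 0 0 0 0 0 0"

```text
time: 23.85
ee_pos: [419.4, -176.3, 383.6]
eef_rot: [-2.784, 1.287, 0.245]
contact_force: [0.1, 0.3, -2.4]
gripper_width: 0.212
grip_force: 59.9
```

```bash
cat > chk.py <<'E'
from h import *
s=telemetry.read_state();print(s["time"],s["q"].round(3),s["contact_force"]);l=np.load("lip_in_tool.npy");L=tcp(s)@l;print(L[:3,3],Ro.from_matrix(L[:3,:3]).as_euler("ZYX",degrees=True))
q,m,im=nuts(60);k=m&(q[...,2]>5.5)&(q[...,2]<13)&(abs(q[...,1])<27)&(q[...,0]>-66)
n,lb,st,c=cv2.connectedComponentsWithStats(k.astype(np.uint8))
for i in range(1,n):
    if st[i,4]>8:print("high",st[i,4],q[lb==i].mean(0).round(1))
E
python3 chk.py
```

```text
23.85 [-0.511  0.232  1.877  0.056  1.197  1.901] [ 0.08802205  0.34714118 -2.38900485]
[ 451.986077   -213.9908168   109.18599119] [-48.08198068  19.91420311   0.11621881]
pan px 131
high 13 [-10.1  22.7  10. ]
```

Call:
move_arm:
  increments: "0.057 -0.001 -0.02 -0.001 -0.042 0; 0.057 -0.001 -0.02 -0.001 -0.042 0; 0.057 -0.001 -0.02 -0.001 -0.042 0; 0.057 -0.001 -0.02 -0.001 -0.042 0; 0.057 -0.001 -0.02 -0.001 -0.042 0; 0.057 -0.001 -0.02 -0.001 -0.042 0; 0.057 -0.001 -0.02 -0.001 -0.042 0; 0.057 -0.001 -0.02 -0.001 -0.042 0; 0.057 -0.001 -0.02 -0.001 -0.042 0; 0.057 -0.001 -0.02 -0.001 -0.042 0; 0.057 -0.001 -0.02 -0.001 -0.042 0; 0.057 -0.001 -0.02 -0.001 -0.042 0; 0.057 -0.001 -0.02 -0.001 -0.042 0; 0.057 -0.001 -0.02 -0.001 -0.042 0; 0.057 -0.001 -0.02 -0.001 -0.042 0; 0.057 -0.001 -0.02 -0.001 -0.042 0; 0 0 0 0 0 0; 0 0 0 0 0 0"

```text
time: 26.15
ee_pos: [483.3, -248.7, 383.7]
eef_rot: [-2.588, 1.198, 0.705]
contact_force: [-0.1, 0.9, -2.0]
gripper_width: 0.21
grip_force: 59.9
```

```bash
python3 chk.py; python3 - <<'E'
from h import *
L=tcp()@np.load("lip_in_tool.npy");Li=np.linalg.inv(L);im,d,w,K,T=cloud("scene");q=w@Li[:3,:3].T+Li[:3,3]
m=(d>0)&(q[...,0]>-76)&(q[...,0]<14)&(abs(q[...,1])<30)&(q[...,2]>-5)&(q[...,2]<20);print(m.sum(),(m&(q[...,2]>6)).sum(),q[m].mean(0) if m.any() else 0)
b=lipT([451.9,-214,109],-48,62);row(tcp(),b,12)
E
```

```text
26.15 [-0.582  0.452  1.588  0.126  1.612  1.828] [-0.07823447  0.85113112 -1.99639234]
[ 450.74916561 -213.38881103  108.94867546] [-48.12780688  40.11626784   0.18287417]
pan px 351
175 50 [-54.58603255   0.70346449   5.02257089]
12 x 0.085 -0.003 -0.030 -0.002 -0.061 -0.001 | total mm [105.6  -4.4 -17.5] deg 21.9
```

Call:
move_arm:
  increments: "0.085 -0.003 -0.03 -0.002 -0.061 0; 0.085 -0.003 -0.03 -0.002 -0.061 0; 0.085 -0.003 -0.03 -0.002 -0.061 0; 0.085 -0.003 -0.03 -0.002 -0.061 0; 0.085 -0.003 -0.03 -0.002 -0.061 0; 0.085 -0.003 -0.03 -0.002 -0.061 0; 0.085 -0.003 -0.03 -0.002 -0.061 0; 0.085 -0.003 -0.03 -0.002 -0.061 0; 0.085 -0.003 -0.03 -0.002 -0.061 0; 0.085 -0.003 -0.03 -0.002 -0.061 0; 0.085 -0.003 -0.03 -0.002 -0.061 0; 0.085 -0.003 -0.03 -0.002 -0.061 0; 0 0 0 0 0 0; 0 0 0 0 0 0; 0 0 0 0 0 0"

```text
time: 28.12
ee_pos: [551.1, -322.9, 346.0]
eef_rot: [-2.316, 1.071, 1.145]
contact_force: [0.1, -0.5, -1.7]
gripper_width: 0.212
grip_force: 59.9
```

```bash
python3 chk.py; python3 - <<'E'
from h import *
t=tcp();l=np.load("lip_in_tool.npy");L=t@l;Li=np.linalg.inv(L);im,d,w,K,T=cloud("scene");q=w@Li[:3,:3].T+Li[:3,3]
m=(d>0)&(q[...,0]>-76)&(q[...,0]<14)&(abs(q[...,1])<30)&(q[...,2]>-5)&(q[...,2]<20);print(m.sum(),(m&(q[...,2]>6)).sum(),q[m].mean(0) if m.any() else 0)
# retreat: lift 40 then unpitch to 0 backing off
up=t.copy();up[2,3]+=50;row(t,up,4);b=lipT([440,-190,180],-48,0);row(up,b,12);print(b[:3,3])
E
```

```text
28.125 [-0.626  0.731  1.27   0.183  2.031  1.814] [ 0.10962946 -0.51805878 -1.67623327]
[ 451.90100324 -214.18170754  109.12180986] [-4.82768262e+01  6.20586830e+01 -4.82048502e-02]
pan px 270
463 23 [-41.23304464   2.34075851   2.03482794]
4 x -0.098 0.003 -0.077 0.000 -0.000 0.000 | total mm [-39.4   1.2 -30.8] deg 0.0
12 x -0.260 0.001 0.090 0.004 0.172 0.000 | total mm [-212.8   -2.   231.6] deg 62.1
[347.22811482 -84.75705427 421.01172748]
```

```bash
python3 - <<'E'
from h import *
t=tcp();l=np.load("lip_in_tool.npy");up=t.copy();up[2,3]+=60;b=lipT([540,-20,150],-12,0);row(up,b,16)
S=np.real(logm(np.linalg.inv(up)@b))
for k in(.1,.2,.3,.5,.7):
    X=up@expm(S*k);print(k,X[:3,3].round(),(X@l)[:3,3].round(),((X@l)@[-75,0,0,1])[:3].round())
print(b[:3,3])
E
```

```text
16 x -0.180 -0.126 0.094 -0.025 0.126 -0.073 | total mm [-205.1 -107.7  282.4] deg 71.0
0.1 [ 547. -287.  419.] [ 465. -197.  168.] [ 434. -169.  230.]
0.2 [ 539. -251.  429.] [ 477. -179.  166.] [ 439. -150.  224.]
0.3 [ 528. -215.  436.] [ 488. -161.  165.] [ 443. -131.  217.]
0.5 [ 500. -144.  440.] [ 508. -122.  163.] [451. -93. 201.]
0.7 [464. -77. 431.] [524. -82. 159.] [457. -56. 183.]
[403.08571688  10.6133857  391.01172748]
```

Call:
move_arm:
  increments: "-0.118 0.003 -0.092 0 0 0; -0.118 0.003 -0.092 0 0 0; -0.118 0.003 -0.092 0 0 0; -0.118 0.003 -0.092 0 0 0; -0.18 -0.126 0.094 -0.025 0.126 -0.073; -0.18 -0.126 0.094 -0.025 0.126 -0.073; -0.18 -0.126 0.094 -0.025 0.126 -0.073; -0.18 -0.126 0.094 -0.025 0.126 -0.073; -0.18 -0.126 0.094 -0.025 0.126 -0.073; -0.18 -0.126 0.094 -0.025 0.126 -0.073; -0.18 -0.126 0.094 -0.025 0.126 -0.073; -0.18 -0.126 0.094 -0.025 0.126 -0.073; -0.18 -0.126 0.094 -0.025 0.126 -0.073; -0.18 -0.126 0.094 -0.025 0.126 -0.073; -0.18 -0.126 0.094 -0.025 0.126 -0.073; -0.18 -0.126 0.094 -0.025 0.126 -0.073; -0.18 -0.126 0.094 -0.025 0.126 -0.073; -0.18 -0.126 0.094 -0.025 0.126 -0.073; -0.18 -0.126 0.094 -0.025 0.126 -0.073; -0.18 -0.126 0.094 -0.025 0.126 -0.073"

```text
time: 30.72
ee_pos: [403.4, 11.3, 389.9]
eef_rot: [3.085, -0.369, 0.274]
contact_force: [0.1, 0.5, -1.1]
gripper_width: 0.215
grip_force: 59.9
```

```bash
python3 chk.py; python3 - <<'E'
from h import *
im,d,w,K,T=cloud("top");A=np.load("top0.npz");M=np.array([460.5,-224.])
r=np.hypot(w[...,0]-M[0],w[...,1]-M[1]);m=(r<34)&(w[...,2]<95);mA=(np.hypot(A["w"][...,0]-M[0],A["w"][...,1]-M[1])<34)&(A["w"][...,2]<95)
print("mug inside depth z before",np.percentile(A["w"][mA][:,2],[10,50,90]).round(1),"now",np.percentile(w[m][:,2],[10,50,90]).round(1),m.sum())
bright=m&(im.max(2)>90);print("bright px",bright.sum(),(mA&(A["im"].max(2)>90)).sum())
g=w[250:320,400:470];k=(g[...,2]>100)&(g[...,2]<110);p=g[k][:,:2];c=M
for _ in range(20):
    kk=np.hypot(*(p-c).T)<46;f=np.linalg.lstsq(np.c_[2*p[kk],np.ones(kk.sum())],(p[kk]**2).sum(1),rcond=None)[0];c=f[:2]
print("mug c",c)
# anything new on the bench near the mug
df=(abs(w[...,2]-A["w"][...,2])>5)&(abs(w[...,0]-460)<200)&(abs(w[...,1]+220)<160)&(w[...,2]<40)&(A["w"][...,2]<40);n,l,st,cc=cv2.connectedComponentsWithStats(df.astype(np.uint8))
for i in range(1,n):
    if st[i,4]>12:print("new",st[i],np.median(w[l==i],0))
cv2.imwrite("pics/m.png",im[250:320,400:470]);print(im.max(2)[262:312:3,410:458:3])
E
```

```text
30.725 [-0.081  0.07   2.054 -0.04   0.842  1.752] [ 0.10629061  0.54872238 -1.10063118]
[540.61790308 -20.0280045  149.15254827] [-12.09471301  -0.10796145  -0.09265331]
pan px 1204
high 24 [-20.    4.5   6.6]
high 9 [-24.3 -18.2   6.7]
high 19 [-48.9  15.4   6.6]
high 12 [-39.2 -12.1   6.5]
high 10 [-33.9 -21.8   6.5]
high 11 [-57.9 -14.1   6.5]
mug inside depth z before [ 5.7 10.4 28. ] now [ 6.3 14.  35.2] 755
bright px 311 60
mug c [ 461.0550546  -224.44288327]
new [415 276  27  14 168] [ 465.98727565 -229.52821699   22.84656258]
[[135 132 129 127 129 128 135 134 101  85  86  72  59  67  78  77]
 [120 106  89  97 119 121  97  75  74  72  79  59  70  81  87  84]
 [ 84  87  86  86  79  53  53  53  51  53  50  61  79  88  82 109]
 [ 85  81  68  71  55  55  53  50  53  51  55  54  55  85 101 120]
 [ 89  77  70  80  84  88  81  70  54  50  51  51  50  49  97 130]
 [ 78  49  77  95 100  81 187  85 107 121  60  52  50  45  66 133]
 [ 62  67  88 131  72 213 122 169 140 143 197  51  49  50  52 110]
 [ 52  67 216 117 190 217 120 184 144  82 207  49  53  50  51  97]
 [ 49  71 203 122 168  75 169 179  93 119  85  52  50  54  48  87]
 [ 67  71  85 200 125  90  94  96  83  49  48  50  46  49  49  94]
 [ 91  60  80  91  89  91  90  87  70  54  47  51  48  49  49 110]
 [ 93  71  73  73  80  83  81  72  55  51  50  48  51  48  62 130]
 [ 91  88  63  51  58  58  56  46  50  48  52  51  45  48 107 139]
 [ 93  93  99  74  55  54  54  50  49  49  50  47  48  84 136 137]
 [130 121 125 127 112  66  54  50  47  50  47  53  88 138 139 138]
 [134 132 136 140 139 139 111  74  80  75 110 133 139 139 139 143]
 [135 138 134 137 134 136 137 140 137 136 141 141 136 140 136 140]]
```

```bash
python3 - <<'E'
from h import *
t=tcp();a=lipT([500,270,60],15,0);row(t,a,9);b=lipT([500,270,4],15,0);row(a,b,5);print(a[:3,3])
E
```

```text
9 x -0.066 -0.249 0.088 0.018 0.000 -0.099 | total mm [-103.9 -208.2   70.9] deg 27.0
5 x -0.020 -0.000 0.110 -0.000 0.000 -0.000 | total mm [-9.8 -0.  55.1] deg 0.0
[364.11029421 235.11894257 301.01172748]
```

Call:
move_arm:
  increments: "-0.066 -0.249 0.088 0.018 0 -0.099; -0.066 -0.249 0.088 0.018 0 -0.099; -0.066 -0.249 0.088 0.018 0 -0.099; -0.066 -0.249 0.088 0.018 0 -0.099; -0.066 -0.249 0.088 0.018 0 -0.099; -0.066 -0.249 0.088 0.018 0 -0.099; -0.066 -0.249 0.088 0.018 0 -0.099; -0.066 -0.249 0.088 0.018 0 -0.099; -0.066 -0.249 0.088 0.018 0 -0.099; 0 0 0 0 0 0; -0.02 0 0.11 0 0 0; -0.02 0 0.11 0 0 0; -0.02 0 0.11 0 0 0; -0.02 0 0.11 0 0 0; -0.02 0 0.11 0 0 0; 0 0 0 0 0 0; 0 0 0 0 0 0"

```text
time: 32.95
ee_pos: [365.9, 233.9, 245.3]
eef_rot: [-3.087, -0.364, -0.271]
contact_force: [0.3, -0.6, -0.5]
gripper_width: 0.214
grip_force: 59.9
```

```bash
python3 chk.py; python3 - <<'E'
from h import *
im,d,w,K,T=cloud("top");A=np.load("top0.npz");Ti=np.linalg.inv(TR);q=w@Ti[:3,:3].T+Ti[:3,3]
m=(abs(q[...,0])<72)&(abs(q[...,1])<32);print("tray interior z>8:",(m&(q[...,2]>8)).sum(),"dark",(m&(im.max(2)<110)).sum(),"before dark",(m&(A["im"].max(2)<110)).sum())
E
```

```text
32.95 [ 0.47   0.39   2.105 -0.087  0.477  1.88 ] [ 0.32829854 -0.57118486 -0.54916258]
[501.59660103 269.01912818   4.19066518] [15.02714546  0.02117636  0.0509388 ]
pan px 1007
tray interior z>8: 50 dark 0 before dark 5
```

Call:
move_arm:
  increments: "-0.002 0 0.01 0 0 0; -0.002 0 0.01 0 0 0; 0 0 0 0 0 0"

```text
time: 33.42
ee_pos: [365.7, 233.8, 243.1]
eef_rot: [-3.087, -0.364, -0.271]
contact_force: [-0.5, 0.9, -1.8]
gripper_width: 0.212
grip_force: 59.9
```

Call:
move_arm:
  increments: "-0.002 0 0.01 0 0 0; 0 0 0 0 0 0"

```text
time: 33.67
ee_pos: [365.7, 233.8, 242.0]
eef_rot: [-3.087, -0.364, -0.271]
contact_force: [0.1, 0.1, -0.3]
gripper_width: 0.208
grip_force: 59.9
```

Call:
move_arm:
  increments: "-0.001 0 0.007 0 0 0; 0 0 0 0 0 0"

```text
time: 33.92
ee_pos: [365.8, 233.9, 241.4]
eef_rot: [-3.087, -0.364, -0.271]
contact_force: [0.2, -0.3, -1.7]
gripper_width: 0.21
grip_force: 59.9
```

Lip z is about 0.3 by the model; one more small step, then open gently.

Call:
move_arm:
  increments: "-0.001 0 0.006 0 0 0; 0 0 0 0 0 0"

```text
time: 34.17
ee_pos: [365.7, 233.8, 241.2]
eef_rot: [-3.087, -0.364, -0.271]
contact_force: [-4.7, -3.8, 9.3]
gripper_width: 0.212
grip_force: 59.9
```

Call:
move_arm:
  increments: "0 0 0 0 0 0; 0 0 0 0 0 0; 0 0 0 0 0 0; 0 0 0 0 0 0; 0 0 0 0 0 0; 0 0 0 0 0 0; 0 0 0 0 0 0; 0 0 0 0 0 0"
  grip: -1

```text
time: 35.17
ee_pos: [365.8, 233.8, 240.8]
eef_rot: [-3.087, -0.364, -0.271]
contact_force: [0.1, 0.6, 0.2]
gripper_width: 0.985
grip_force: 0.0
```

Call:
move_arm:
  increments: "0 0 -0.2 0 0 0; 0 0 -0.4 0 0 0; 0 0 -0.4 0 0 0; 0 0 -0.4 0 0 0; -0.4 0 0 0 0 0; -0.4 0 0 0 0 0; 0 0 0 0 0 0; 0 0 0 0 0 0"

```text
time: 36.17
ee_pos: [266.0, 210.0, 365.1]
eef_rot: [-3.087, -0.364, -0.273]
contact_force: [-0.1, 0.2, 0.0]
gripper_width: 1.001
grip_force: 0.0
```

```bash
python3 - <<'E'
from h import *
s=telemetry.read_state();print(s["time"],s["gripper_width"],s["contact_force"],s["ee_pos"])
im,d,w,K,T=cloud("top");A=np.load("top0.npz")
ws=w[245:300,165:225];p=ws[(im[245:300,165:225].max(2)>145)];print("pan z",np.percentile(p[:,2],[5,50,95]),p.mean(0),len(p))
f=np.linalg.lstsq(np.c_[p[:,:2]-p[:,:2].mean(0),np.ones(len(p))],p[:,2],rcond=None)[0];print("slope deg",np.degrees(f[:2]))
p0=A["w"][245:300,165:225][A["im"][245:300,165:225].max(2)>145];f=np.linalg.lstsq(np.c_[p0[:,:2]-p0[:,:2].mean(0),np.ones(len(p0))],p0[:,2],rcond=None)[0];print("slope before",np.degrees(f[:2]))
M=np.array([460.5,-224.])
for n in("top","scene"):
    im,d,w,K,T=cloud(n);r=np.hypot(w[...,0]-M[0],w[...,1]-M[1]);m=(r<36)&(w[...,2]<92)&(w[...,2]>2);print(n,m.sum(),np.percentile(w[m][:,2],[50,95]))
im,d,w,K,T=cloud("top");r=np.hypot(w[...,0]-M[0],w[...,1]-M[1]);m=(r<36)&(w[...,2]<60)&(w[...,2]>16);print("nut px",m.sum(),np.histogram(w[m][:,2],[16,20,24,28,32,36,40,50,60])[0])
A=A["w"];df=(abs(w[...,2]-A[...,2])>5)&(w[...,2]<60)&(w[...,2]>3)&(A[...,2]<40);n,l,st,cc=cv2.connectedComponentsWithStats(df.astype(np.uint8))
for i in range(1,n):
    if st[i,4]>15:print("new",st[i],np.median(w[l==i],0).round())
E
```

```text
36.175 1.0014262071282112 [-0.09120919  0.17385228  0.04132838] [266.01007538 210.01192318 365.12013397]
pan z [-1.39686593  2.79200855  7.46267915] [467.02887118 259.19387444   8.08321593] 944
slope deg [   8.71248937 -122.92508179]
slope before [   9.22769214 -106.02154739]
top 846 [17.1575638  45.98351158]
scene 14 [ 3.75890823 17.73561404]
nut px 448 [ 73  54  46  60  52  47 108   8]
new [324 174  10   5  17] [700. -15.   5.]
new [323 187   9   8  23] [667. -11.   5.]
new [309 219  11   6  23] [595.  19.   5.]
new [203 269  21  41 174] [430. 236.  28.]
new [415 275  28  15 211] [ 467. -234.   27.]
new [190 281  13  19  70] [432. 280.  18.]
```

```bash
python3 -c "
from cell import workorder;print(workorder.finish_job())"
```

```text
the job is handed in; nothing more can be done
None
```

I handed the job in at about 36 s: the tray measured empty with the nuts in the upright mug (I couldn't count all four there individually), and the scoop is flat on the bench left of the tray, released; hand-in returned no verdict.

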